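# Shut down and bleed the bench air unit

### The arm

A 7-joint arm with a two-finger parallel gripper is mounted at the origin on the work surface. World frame = base frame: x ahead of the robot, y to its left, z up, the work surface at z = 0. Lengths are in m, angles in rad, forces in N, time in s.
With the tool pointing down it reaches from about 0.4 to 0.85 m from the base axis. Payload 6.9 kg.
Tool frame: the origin (TCP) lies on the centre line of the jaws, within the pads' length; the fingertips stand 22 mm ahead of it and the grasp point (between the pads) lies 3 mm ahead of it; z points along the fingers, y is the line along which they close (so a half turn about z gives the same grasp; the last joint's range is limited). The gripper opens to 85 mm and grips with 20 to 120 N. Pads are 22 mm wide; open, the fingers measure 114 mm over their backs; the gripper's body (76 mm by 85 mm) begins 54 mm behind the grasp point. The pads swing forward as they close: fully open they stand 13 mm farther back than shut.
Start: joints at [-1.19, 0.507, -0.238, 1.5, 0.126, 1.149, -0.155], TCP at [0.17, 0.601, 0.253] pointing down, gripper open.
Joint ranges: [-3.08, 3.08], [-0.24, 2.05], [-1.43, 1.35], [0, 2.5], [-1.52, 4.66], [0.17, 1.96], [-2.89, 2.89]. Speed limits (rad/s): [2.39, 2.39, 3.14, 3.14, 3.14, 3.14, 3.14].

### API

Orientations are given as a unit quaternion [x, y, z, w].
In Python, from rig import arm gives the robot as it stands. The module is installed in compiled form; this text tells all that it offers.
- The arm moves only by the shell command python3 -m inch 'ROWS'. ROWS is JSON, a list of rows, each an object of numbers: "gripper": the finger opening in m, from 0 to 0.0854; "tx", "ty", "tz": the shift along the tool's x, y, z in m; "rx", "ry", "rz": the turn, a rotation vector about the tool's x, y, z in rad. In form: [{"gripper": .., "tx": .., "ty": .., "tz": .., "rx": .., "ry": .., "rz": ..}, ...]. A call has 1 to 12 rows; each row is the pose to reach, as a shift and turn from the pose commanded when the call began, along the tool's axes at that moment; what a row does not reach only later rows make up. A row lasts 1/8 s, in which the tool goes at most 62.5 mm and 10.7 degrees, less where a joint would pass 70% of its speed; a pose out of reach is approached as far as the arm can. A call with a gripper value outside its range is refused whole. The fingers move at their own pace and stop on an object; the grip force is fixed at half the most. Time passes only in rows, so rows that repeat a pose let the fingers close. It gives the time, the measured TCP pose, the force, the opening and the grip force at its end, in the units of the state.
- arm.state(): the state, without advancing time (a new reading comes with each control period).
- arm.capture(name): name is "scene" or "top" or "wrist"; returns a dict with "image" (400x640x3 uint8, red, green, blue), "fx", "fy", "cx", "cy" (pixels), "dist" ([k1, k2, p1, p2, k3] as OpenCV has them; the pictures are not rectified), "pose" (4x4, takes a point from camera to world coordinates). Camera axes: x right, y down, z forward; pixel columns grow to the right and rows downward; lengths in m; the calibration is good to about 2 mm. A picture is of the moment at which its call begins. There is no depth.
- arm.finish_job(): hands the job in; it is judged then, once.
The state is a dict: "time_s": time; "joint_pos": joint angles; "qd": joint speeds; "joint_torque": joint torques, N m; "tcp_pos": TCP position; "orientation": TCP orientation; "force": force on the tool from outside, world axes, zero at the start; "torque": the same for the moment, N m; "finger_gap": opening from 0.0 (shut) to 1.0 (fully open); "gripper_force": force on a finger pad.
Only numpy, scipy, OpenCV 4.12 (cv2) and the standard library are available. Lean on these libraries where they do the work, as an engineer would, in place of code of your own. Each camera call takes 0.05 s, during which the arm holds its last target. There are 200 camera calls.

### The job

Shut down the bench air unit: pull its tray out by the handle until it locks, turn the long-lever supply valve fully shut (lever across its pipe, hard against the stop), and only then turn the short-lever bleed valve fully open (lever along its pipe) to let off the trapped air. Then press the release pad, slide the tray fully home with both valves left as you set them, and let go; leave the other things on the bench and on the case where they are.

Things in the scene. Friction and masses are not known exactly. Their poses are not given: they have to be found in the camera images.
- air_rack: Bench air unit: grey steel case, 250 mm deep, 262 wide, 159 tall, fixed to the bench. Origin: centre of its underside; x from its mouth to its back, y to its left, z up. The mouth (x = -125 mm) faces the robot, closed by the 3 mm front panel (top edge 152 mm up) of a tray that slides out along -x. Both valves and the release pad stand on the tray, reachable from above once it is out; other fittings are under 95 mm.
- tray (a joint): How far the tray is out, m: 0 home (panel on the case), stop at 0.165. Over the last 25 mm a sprung tooth rides under a catch (some 6 N more) and snaps up at 0.160: the tray is then locked and cannot go back until the release pad is held down. Sliding friction about 2 N. Starts up to 15 mm open.
- tray_handle (a point): Middle of the tray's bow handle: a level steel bar 10 mm thick, 100 mm long, along the rack's y, its centre line 47 mm in front of the panel face and 136 mm over the bench. Moves with the tray.
- supply_valve (a joint): Long lever of the supply valve, rad: 0 fully open (lever along its pipe, pointing along the rack's +x), 1.571 fully shut (across the pipe, pointing to the rack's -y); hard stops at both. Shuts clockwise seen from above. Friction about 0.14 N m; stays where it is left.
- supply_valve_stem (a point): On the turning axis (vertical) of the supply valve, at lever mid-height, 104 mm over the bench; left pipe, 60 mm left of the tray's middle and 70 mm behind the panel's back face. Moves with the tray.
- supply_valve_grip (a point): Middle of the black sleeve of the long lever, 58 mm out from the stem axis. The sleeve is 14 mm wide, 12 mm tall (98 to 110 mm over the bench) and runs from 28 to 80 mm from the axis.
- bleed_valve (a joint): Short lever of the bleed valve, rad: 0 fully open (lever along its pipe, pointing along the rack's +x), 1.571 fully shut (across the pipe, pointing to the rack's -y); hard stops at both. Opens anticlockwise seen from above. Friction about 0.14 N m; stays where it is left.
- bleed_valve_stem (a point): On the turning axis (vertical) of the bleed valve, at lever mid-height, 104 mm over the bench; right pipe, 55 mm right of the tray's middle and 65 mm behind the panel's back face. Moves with the tray.
- bleed_valve_grip (a point): Middle of the black sleeve of the short lever, 36 mm out from the stem axis. The sleeve is 14 mm wide, 12 mm tall (98 to 110 mm over the bench) and runs from 18 to 52 mm from the axis.
- release (a joint): How far the release pad is pressed down, m: 0 up, 0.007 fully down. Sprung: 3 N to start, 5 N fully down; springs back when let go. The lock is free from 5 mm down; hold the pad down while the tray is pushed back 15 mm, after that it is no longer needed.
- release_pad (a point): Middle of the top of the black thumb pad, 114 mm over the bench when up, near the tray's left wall, 31 mm behind the panel's back face. The flat is 32 (x) by 24 mm (y); a lip 8 mm tall on its rear (+x) edge lets the pressing finger push the tray. The pad goes under the case's top (159 mm) as the tray goes in, so a finger can ride along for at most about 80 mm.
- wrench: steel open-ended spanner lying on the bench beside the air unit, about 180 mm long. Bystander. Origin: underside, middle.
- screwdriver: black-handled screwdriver lying on the bench beside the air unit, about 200 mm long. Bystander. Origin: underside, middle.
- yellow_shell: yellow two-lobed toy half-shell, open side up, about 110 x 62 x 26 mm, on the bench beside the air unit. Bystander. Origin: underside, middle.
- air_cylinder: small aluminium pneumatic cylinder with square end caps and a short rod, about 165 x 36 x 36 mm, lying on the bench beside the air unit. Bystander. Origin: underside, middle.
- blue_toy: blue turned toy body, 54 mm across and 74 mm tall, standing on the case's top. Bystander. Origin: underside, middle.
- toy_foot: yellow toy foot, 38 mm across and 30 mm tall, standing on the case's top. Bystander. Origin: underside, middle.
- screw_tray: grey open tray of screws, 100 x 140 x 25 mm, on the bench. Bystander. Origin: underside, middle.

How it is judged:
On the way, in this order (a step that is already met when the one before it is completed fails the run):
1. the tray is pulled out and locked (value of joint tray above 0.1575 m and value of joint release below 0.0015 m), for 0.2 s.
2. the supply valve is turned fully shut with the tray out (value of joint supply_valve above 1.47 rad and value of joint tray above 0.15 m), for 0.2 s.
3. the bleed valve is turned fully open with the tray out (all of step 2 and value of joint bleed_valve below 0.1 rad), for 0.2 s.
4. the release pad is pressed down and the tray comes off its lock (value of joint release above 0.003 m and value of joint tray between 0.1 and 0.155 m).
5. the tray is fully home (value of joint tray below 0.004 m), for 0.2 s.
At the end, for the whole second after the job is handed in: The tray is fully home (less than 4 mm open), the supply valve fully shut (joint above 1.47 rad, within 0.1 rad of its stop), the bleed valve fully open (joint below 0.10 rad), nothing is touched and the bystanders are at rest within 30 mm of where they stood (value of joint tray below 0.004 m and value of joint supply_valve above 1.47 rad and value of joint bleed_valve below 0.1 rad and linear speed of each of wrench, screwdriver, yellow_shell, air_cylinder, blue_toy, toy_foot, screw_tray below 0.02 m/s).
It fails at once if the bleed valve is opened (its lever more than about 30 degrees from shut) before the supply valve is shut (within about 10 degrees of its stop) (value of joint bleed_valve below 1.05 rad and value of joint supply_valve below 1.4 rad).
It fails at once if a bystander is moved by more than 30 mm (distance of any of wrench, screwdriver, yellow_shell, air_cylinder, blue_toy, toy_foot, screw_tray from where it was at the start of the episode above 0.03 m).
It also fails if it takes over 72 s, if anything falls off the work surface, if the arm or the gripper's body presses on something with over 40 N, if the wrist force passes 120 N, or if a joint passes its speed limit or range.

## Working session

There is one attempt and no reset: what is moved stays moved. The work goes in short steps, Python scripts to look and compute and a shell command to move; the robot and the scene stay as the last step left them, time stands still between calls to the robot, and variables do not carry over. Pictures are saved under pics/ and viewed, at most 10 in all, crops included, and the job is handed in when it is done.

```bash
mkdir -p pics
python3 - <<'E'
from rig import arm
import cv2,numpy as np,pickle
d={}
for n in("scene","top"):
    c=arm.capture(n);d[n]=c;cv2.imwrite(f"pics/{n}0.png",c["image"][:,:,::-1]);print(n,c["fx"],c["cx"],c["cy"],np.round(c["pose"],3).tolist(),c["dist"])
pickle.dump(d,open("d0.pkl","wb"))
s=arm.state();print(s)
E
```

```text
scene 445.5157140981023 325.62394972479336 193.68995659080747 [[-0.64, 0.598, -0.482, 1.096], [0.768, 0.487, -0.416, 0.398], [-0.014, -0.637, -0.771, 0.919], [0.0, 0.0, 0.0, 1.0]] [-0.02464035  0.          0.          0.          0.        ]
top 445.812127596474 312.46167593913236 193.80713807234682 [[-0.014, -0.996, 0.09, 0.488], [-1.0, 0.014, -0.005, -0.064], [0.003, -0.09, -0.996, 1.349], [0.0, 0.0, 0.0, 1.0]] [-0.07099688  0.          0.          0.          0.        ]
{'time_s': 0.1, 'joint_pos': array([-1.18950193,  0.50828936, -0.23753949,  1.50101718,  0.12570183,
        1.14889645, -0.1547891 ]), 'qd': array([ 1.12148464e-03, -2.50793607e-07,  9.14130118e-04, -8.86100565e-04,
       -9.47251044e-04, -1.34832819e-03, -8.40642563e-05]), 'joint_torque': array([-5.09292382e-03, -6.21826530e+01, -2.19421573e+00, -2.50200695e+01,
        1.26548158e-02,  7.86866265e-03, -3.23669571e-07]), 'tcp_pos': array([0.17015   , 0.60097151, 0.25250015]), 'orientation': array([ 1.37446386e-01,  9.90508876e-01, -8.04348963e-04, -1.01025237e-04]), 'force': array([ 0.64711011, -0.07041473, -0.19558883]), 'torque': array([-0.03383713, -0.05456665,  0.00662682]), 'gripper_force': 0.0, 'finger_gap': 0.9995972012914068}
```

View pics/scene0.png

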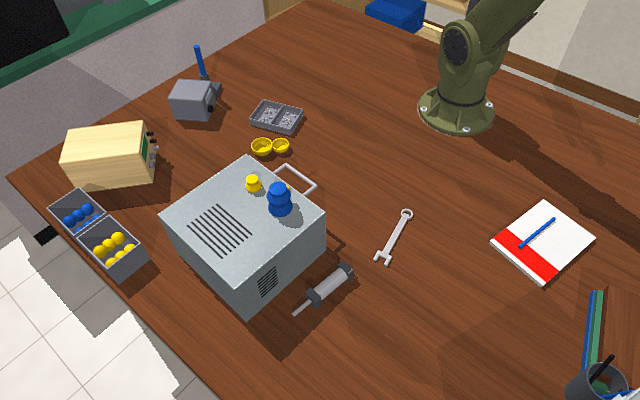

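View pics/top0.png

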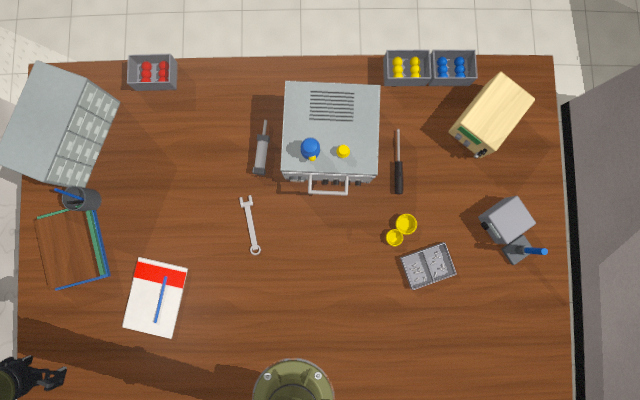

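The case is centred near top-view pixel (330,130), with its handle bar at about (328,193). The toys are on its front top edge, at (311,149) and (343,151).

```bash
cat > h.py <<'E'
import cv2,numpy as np
def ray(c,uv,z):
    K=np.array([[c["fx"],0,c["cx"]],[0,c["fy"],c["cy"]],[0,0,1]])
    p=cv2.undistortPoints(np.array(uv,float).reshape(-1,1,2),K,np.array(c["dist"])).reshape(-1,2)
    d=np.c_[p,np.ones(len(p))]@c["pose"][:3,:3].T;o=c["pose"][:3,3]
    return o+d*((np.asarray(z)-o[2])/d[:,2])[:,None]
def proj(c,P):
    T=np.linalg.inv(c["pose"]);K=np.array([[c["fx"],0,c["cx"]],[0,c["fy"],c["cy"]],[0,0,1]])
    return cv2.projectPoints(np.array(P,float).reshape(-1,3),cv2.Rodrigues(T[:3,:3])[0],T[:3,3],K,np.array(c["dist"]))[0].reshape(-1,2)
E
python3 - <<'E'
import pickle,cv2;from h import *
d=pickle.load(open("d0.pkl","rb"));
i=d["top"]["image"][60:220,230:430,::-1];cv2.imwrite("pics/topc.png",cv2.resize(i,None,fx=4,fy=4,interpolation=cv2.INTER_CUBIC)[:600])
i=d["scene"]["image"][140:300,150:350,::-1];cv2.imwrite("pics/scenec.png",cv2.resize(i,None,fx=4,fy=4,interpolation=cv2.INTER_CUBIC)[:600])
E
```

```text
(no output)
```

View pics/topc.png

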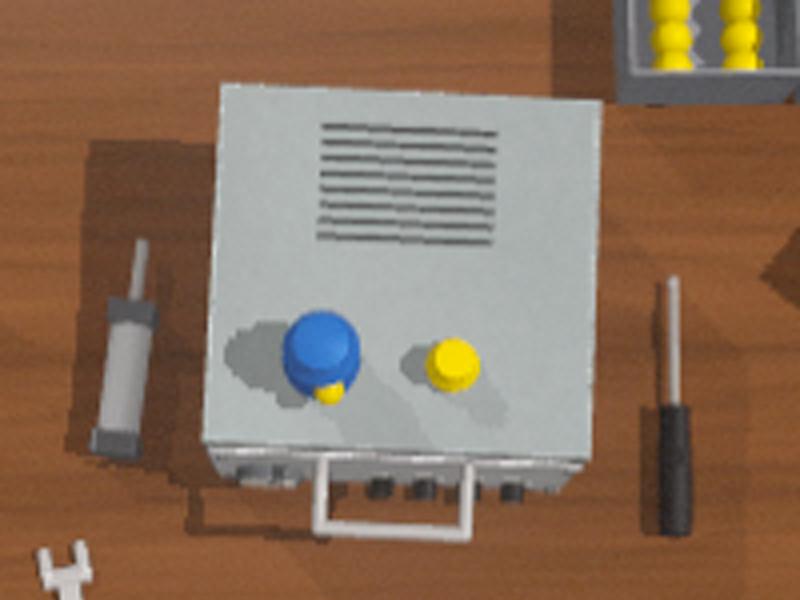

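Crop: the case top's corners are at (220,84), (602,101), (590,459) and (203,442). The handle bar runs from (318,530) to (470,537), so the unit is turned only slightly.

Run:
```python
import pickle;from h import *
c=pickle.load(open("d0.pkl","rb"))["top"]
f=lambda l:np.array(l)/4+[230-.375,60-.375]
P=ray(c,f([(220,84),(602,101),(590,459),(203,442)]),.159);print(P)
print([np.linalg.norm(P[i]-P[i-1]) for i in range(4)])
H=ray(c,f([(318,530),(470,537)]),.136);print(H,np.linalg.norm(H[0]-H[1]),np.linalg.norm)
n=P[0]+P[1]-P[2]-P[3];w=P[0]-P[1]+P[3]-P[2]
yaw=[np.arctan2(n[1],n[0]),np.arctan2(-w[0],w[1])];print(yaw)
a=np.mean(yaw);R=np.array([[np.cos(a),np.sin(a)],[-np.sin(a),np.cos(a)]])
o=P.mean(0)[:2];print("origin",o,"handle in rack",(H[:,:2]-o)@R.T)
from rig import arm
from scipy.spatial.transform import Rotation as Ro
print(Ro.from_quat(arm.state()["orientation"]).as_matrix())
```

```text
[[ 0.90946955  0.0030087   0.159     ]
 [ 0.89435041 -0.26019202  0.159     ]
 [ 0.64542364 -0.2443743   0.159     ]
 [ 0.66047193  0.01624175  0.159     ]]
[np.float64(0.24934901461617), np.float64(0.2636346100363461), np.float64(0.24942882160027063), np.float64(0.26105014141746335)]
[[ 0.6020408  -0.06033889  0.136     ]
 [ 0.59580423 -0.1641427   0.136     ]] 0.10399098099345377 <function norm at 0x7f229f5128e0>
[np.float64(-0.05827767404834453), np.float64(-0.05752802037297434)]
origin [ 0.77742888 -0.12132897] handle in rack [[-0.17862367  0.05073807]
 [-0.17884262 -0.05325268]]
[[-9.62216961e-01  2.72283568e-01 -4.21242504e-04]
 [ 2.72283893e-01  9.62215688e-01 -1.56565847e-03]
 [-2.09769282e-05 -1.62120068e-03 -9.99998686e-01]]
```

```bash
cat >> h.py <<'E'
from scipy.spatial.transform import Rotation as Ro
A=-.058;O=np.array([.7774,-.1213]);RR=np.array([[np.cos(A),-np.sin(A)],[np.sin(A),np.cos(A)]])
def w(x,y,z): return np.r_[O+RR@[x,y],z]
def rk(P): P=np.asarray(P);return np.r_[RR.T@(P[:2]-O),P[2]]
def go(x,y,z,yaw):
    "rack target; yaw deg = direction of tool y in rack frame, tool down"
    from rig import arm
    s=arm.state();R=Ro.from_quat(s["orientation"])
    a=np.radians(yaw)+A;ty=np.array([np.cos(a),np.sin(a),0]);tz=np.array([0,0,-1.]);T=Ro.from_matrix(np.c_[np.cross(ty,tz),ty,tz])
    t=R.inv().apply(w(x,y,z)-s["tcp_pos"]);r=(R.inv()*T).as_rotvec()
    print("t",t.round(4),"r",r.round(3),"now rack",rk(s["tcp_pos"]).round(4),"F",(s["force"]).round(1),"time",round(s["time_s"],2),"gap",round(s["finger_gap"]*85.4,1))
E
python3 -c "
from h import *
go(-.1787,-.001,.25,0);go(-.1787,-.001,.25,180)"
```

```text
t [-0.6067 -0.5692  0.0034] r [-1.000e-03  1.000e-03  1.353e+00] now rack [-0.6481  0.6859  0.2525] F [ 0.6 -0.1 -0.2] time 0.1 gap 85.4
t [-0.6067 -0.5692  0.0034] r [-1.000e-03 -1.000e-03 -1.789e+00] now rack [-0.6481  0.6859  0.2525] F [ 0.6 -0.1 -0.2] time 0.1 gap 85.4
```

```bash
python3 -m inch '[{"gripper":0.04,"tx":-0.2,"ty":-0.19,"tz":-0.02,"rz":0.45},{"gripper":0.04,"tx":-0.2,"ty":-0.19,"tz":-0.02,"rz":0.45},{"gripper":0.04,"tx":-0.2,"ty":-0.19,"tz":-0.02,"rz":0.45},{"gripper":0.04,"tx":-0.2,"ty":-0.19,"tz":-0.02,"rz":0.45},{"gripper":0.04,"tx":-0.4,"ty":-0.38,"tz":-0.02,"rz":0.9},{"gripper":0.04,"tx":-0.4,"ty":-0.38,"tz":-0.02,"rz":0.9},{"gripper":0.04,"tx":-0.4,"ty":-0.38,"tz":-0.02,"rz":0.9},{"gripper":0.04,"tx":-0.4,"ty":-0.38,"tz":-0.02,"rz":0.9},{"gripper":0.04,"tx":-0.607,"ty":-0.569,"tz":0.003,"rz":1.353},{"gripper":0.04,"tx":-0.607,"ty":-0.569,"tz":0.003,"rz":1.353},{"gripper":0.04,"tx":-0.607,"ty":-0.569,"tz":0.003,"rz":1.353},{"gripper":0.04,"tx":-0.607,"ty":-0.569,"tz":0.003,"rz":1.353}]'; python3 -c "
from h import *
go(-.1787,-.001,.25,0);from rig import arm;print(arm.state()['joint_pos'])"
```

```text
t [-0.6067 -0.5692  0.0034] r [-1.000e-03  1.000e-03  1.353e+00] now rack [-0.6481  0.6859  0.2525] F [ 0.6 -0.1 -0.2] time 0.1 gap 85.4
[-1.18950193  0.50828936 -0.23753949  1.50101718  0.12570183  1.14889645
 -0.1547891 ]validation failed for argument at $[0]...
```

```bash
python3 -m inch '[{"gripper":0.04,"tx":-0.2,"ty":-0.19,"tz":-0.02,"rx":0,"ry":0,"rz":0.45},{"gripper":0.04,"tx":-0.2,"ty":-0.19,"tz":-0.02,"rx":0,"ry":0,"rz":0.45},{"gripper":0.04,"tx":-0.2,"ty":-0.19,"tz":-0.02,"rx":0,"ry":0,"rz":0.45},{"gripper":0.04,"tx":-0.2,"ty":-0.19,"tz":-0.02,"rx":0,"ry":0,"rz":0.45},{"gripper":0.04,"tx":-0.4,"ty":-0.38,"tz":-0.02,"rx":0,"ry":0,"rz":0.9},{"gripper":0.04,"tx":-0.4,"ty":-0.38,"tz":-0.02,"rx":0,"ry":0,"rz":0.9},{"gripper":0.04,"tx":-0.4,"ty":-0.38,"tz":-0.02,"rx":0,"ry":0,"rz":0.9},{"gripper":0.04,"tx":-0.4,"ty":-0.38,"tz":-0.02,"rx":0,"ry":0,"rz":0.9},{"gripper":0.04,"tx":-0.607,"ty":-0.569,"tz":0.003,"rx":0,"ry":0,"rz":1.353},{"gripper":0.04,"tx":-0.607,"ty":-0.569,"tz":0.003,"rx":0,"ry":0,"rz":1.353},{"gripper":0.04,"tx":-0.607,"ty":-0.569,"tz":0.003,"rx":0,"ry":0,"rz":1.353},{"gripper":0.04,"tx":-0.607,"ty":-0.569,"tz":0.003,"rx":0,"ry":0,"rz":1.353}]'; python3 -c "
from h import *
go(-.1787,-.001,.25,0);from rig import arm;print(arm.state()['joint_pos'])"
```

```text
time_s: 1.6
tcp_pos: [0.5564, -0.042, 0.2556]
orientation: [0.727, 0.686, -0.0, -0.0]
force: [1.5, 0.9, -1.4]
finger_gap: 0.466
gripper_force: 0.0
t [-0.0674  0.0466  0.0056] r [-0. -0. -0.] now rack [-0.2252  0.0664  0.2556] F [ 1.5  0.9 -1.4] time 1.6 gap 39.8
[-0.17130799  0.41064347  0.30130667  1.68094163 -0.13556849  1.07082489
  0.11318334]
```

```bash
python3 -m inch '[{"gripper":0.04,"tx":-0.067,"ty":0.046,"tz":0.005,"rx":0,"ry":0,"rz":0},{"gripper":0.04,"tx":-0.067,"ty":0.046,"tz":0.005,"rx":0,"ry":0,"rz":0},{"gripper":0.04,"tx":-0.067,"ty":0.046,"tz":0.005,"rx":0,"ry":0,"rz":0},{"gripper":0.04,"tx":-0.067,"ty":0.046,"tz":0.06,"rx":0,"ry":0,"rz":0},{"gripper":0.04,"tx":-0.067,"ty":0.046,"tz":0.1,"rx":0,"ry":0,"rz":0},{"gripper":0.04,"tx":-0.067,"ty":0.046,"tz":0.117,"rx":0,"ry":0,"rz":0},{"gripper":0.04,"tx":-0.067,"ty":0.046,"tz":0.117,"rx":0,"ry":0,"rz":0},{"gripper":0.0,"tx":-0.067,"ty":0.046,"tz":0.117,"rx":0,"ry":0,"rz":0},{"gripper":0.0,"tx":-0.067,"ty":0.046,"tz":0.117,"rx":0,"ry":0,"rz":0},{"gripper":0.0,"tx":-0.067,"ty":0.046,"tz":0.117,"rx":0,"ry":0,"rz":0},{"gripper":0.0,"tx":-0.067,"ty":0.046,"tz":0.117,"rx":0,"ry":0,"rz":0}]'; python3 -c "
from h import *
go(-.1787,-.001,.139,0)"
```

```text
time_s: 2.98
tcp_pos: [0.5991, -0.1102, 0.141]
orientation: [0.727, 0.686, 0.001, 0.001]
force: [0.5, 1.0, 7.0]
finger_gap: 0.089
gripper_force: 58.6
t [-0.0018 -0.0001  0.002 ] r [ 0.004 -0.     0.   ] now rack [-0.1787  0.0008  0.141 ] F [0.5 1.  7. ] time 2.98 gap 7.6
```

```bash
python3 -m inch '[{"gripper":0,"tx":0,"ty":-0.02,"tz":0,"rx":0,"ry":0,"rz":0},{"gripper":0,"tx":0,"ty":-0.05,"tz":0,"rx":0,"ry":0,"rz":0},{"gripper":0,"tx":0,"ty":-0.08,"tz":0,"rx":0,"ry":0,"rz":0},{"gripper":0,"tx":0,"ty":-0.11,"tz":0,"rx":0,"ry":0,"rz":0},{"gripper":0,"tx":0,"ty":-0.13,"tz":0,"rx":0,"ry":0,"rz":0},{"gripper":0,"tx":0,"ty":-0.14,"tz":0,"rx":0,"ry":0,"rz":0},{"gripper":0,"tx":0,"ty":-0.15,"tz":0,"rx":0,"ry":0,"rz":0},{"gripper":0,"tx":0,"ty":-0.158,"tz":0,"rx":0,"ry":0,"rz":0},{"gripper":0,"tx":0,"ty":-0.162,"tz":0,"rx":0,"ry":0,"rz":0},{"gripper":0,"tx":0,"ty":-0.163,"tz":0,"rx":0,"ry":0,"rz":0},{"gripper":0,"tx":0,"ty":-0.163,"tz":0,"rx":0,"ry":0,"rz":0}]'; python3 -c "
from h import *
go(-.1787,-.001,.139,0)"
```

```text
time_s: 4.35
tcp_pos: [0.4385, -0.1005, 0.1409]
orientation: [0.727, 0.687, 0.003, 0.003]
force: [4.0, 3.0, 6.4]
finger_gap: 0.093
gripper_force: 61.6
t [-0.0022  0.1608  0.0032] r [ 0.008 -0.     0.001] now rack [-0.3395  0.0011  0.1409] F [4.  3.  6.4] time 4.35 gap 8.0
```

```bash
python3 -m inch '[{"gripper":0,"tx":0,"ty":-0.004,"tz":0,"rx":0,"ry":0,"rz":0},{"gripper":0,"tx":0,"ty":-0.004,"tz":0,"rx":0,"ry":0,"rz":0}]'; python3 -m inch '[{"gripper":0,"tx":0,"ty":0.007,"tz":0,"rx":0,"ry":0,"rz":0},{"gripper":0,"tx":0,"ty":0.013,"tz":0,"rx":0,"ry":0,"rz":0},{"gripper":0,"tx":0,"ty":0.013,"tz":0,"rx":0,"ry":0,"rz":0}]'; python3 -c "
from h import *
go(-.1787,-.001,.139,0)"
```

```text
time_s: 4.6
tcp_pos: [0.4384, -0.1005, 0.141]
orientation: [0.727, 0.687, 0.005, 0.006]
force: [17.1, 1.0, -8.8]
finger_gap: 0.093
gripper_force: 60.1
time_s: 4.97
tcp_pos: [0.444, -0.1008, 0.1408]
orientation: [0.727, 0.686, 0.001, -0.0]
force: [-6.3, 2.6, 20.6]
finger_gap: 0.087
gripper_force: 63.1
t [-0.0021  0.1554  0.002 ] r [ 0.001 -0.001 -0.   ] now rack [-0.3341  0.0011  0.1408] F [-6.3  2.6 20.6] time 4.97 gap 7.4
```

```bash
python3 -m inch '[{"gripper":0.04,"tx":0,"ty":0,"tz":0,"rx":0,"ry":0,"rz":0},{"gripper":0.04,"tx":0,"ty":0,"tz":0,"rx":0,"ry":0,"rz":0},{"gripper":0.04,"tx":0,"ty":0,"tz":0,"rx":0,"ry":0,"rz":0},{"gripper":0.04,"tx":0,"ty":0,"tz":-0.06,"rx":0,"ry":0,"rz":0},{"gripper":0.04,"tx":-0.03,"ty":0.03,"tz":-0.12,"rx":0,"ry":0,"rz":0},{"gripper":0.04,"tx":-0.03,"ty":0.03,"tz":-0.18,"rx":0,"ry":0,"rz":0},{"gripper":0.04,"tx":-0.03,"ty":0.03,"tz":-0.2,"rx":0,"ry":0,"rz":0},{"gripper":0.04,"tx":-0.03,"ty":0.03,"tz":-0.2,"rx":0,"ry":0,"rz":0}]'
python3 - <<'E'
from h import *
from rig import arm
import pickle
c=arm.capture("wrist");pickle.dump(c,open("w1.pkl","wb"));im=c["image"][:,:,::-1].copy()
cv2.imwrite("pics/w1.png",im)
d=.160
for n,p in dict(sup=(-.125-d+.07,.06,.104),supg=(-.125-d+.128,.06,.110),bl=(-.125-d+.065,-.055,.104),blg=(-.125-d+.065,-.091,.110),h=(-.175-d,0,.136)).items(): print(n,proj(c,w(*p)).round(0))
go(-.157,.06,.2,90)
E
```

```text
time_s: 5.98
tcp_pos: [0.473, -0.1334, 0.3408]
orientation: [0.727, 0.686, 0.001, 0.002]
force: [-0.0, 0.4, -0.3]
finger_gap: 0.467
gripper_force: 0.0
sup [[401.  82.]]
supg [[458.  83.]]
bl [[389. 186.]]
blg [[388. 217.]]
h [[287. 144.]]
t [0.0893 0.1468 0.1393] r [ 1.000e-03  1.000e-03 -1.571e+00] now rack [-0.304  -0.0293  0.3392] F [-0.4  0.3 -0.7] time 6.03 gap 40.1
```

View pics/w1.png

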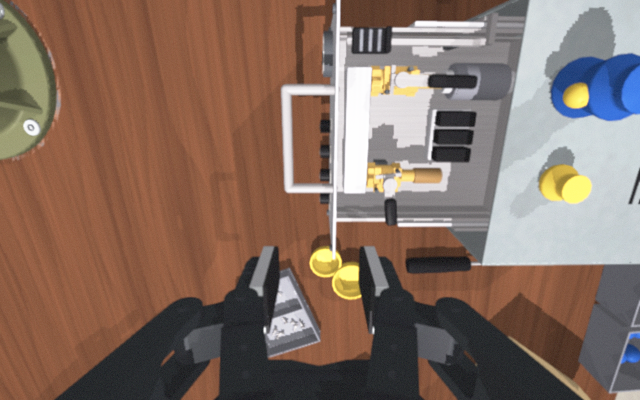

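The wrist view agrees with the model. The supply stem is at (402,81) with its black sleeve along +x, the bleed stem at (390,187) with its sleeve across, and the pad at (372,39).

```bash
python3 - <<'E'
from h import *
import pickle
c=pickle.load(open("w1.pkl","rb"));t=pickle.load(open("d0.pkl","rb"))["top"]
print("blue",rk(ray(t,[[322/4+229.6,352/4+59.6]],.225)[0]),"foot",rk(ray(t,[[453/4+229.6,362/4+59.6]],.185)[0]))
print("pad",rk(ray(c,[[372,39]],.114)[0]),"stemS",rk(ray(c,[[402,81]],.11)[0]),"sleeve",rk(ray(c,[[453,81.5]],.11)[0]),"blS",rk(ray(c,[[390,187]],.11)[0]),"bsl",rk(ray(c,[[391,212]],.11)[0]))
E
python3 -m inch '[{"gripper":0.03,"tx":0.03,"ty":0.05,"tz":0.03,"rx":0,"ry":0,"rz":-0.5},{"gripper":0.03,"tx":0.06,"ty":0.1,"tz":0.06,"rx":0,"ry":0,"rz":-1.0},{"gripper":0.03,"tx":0.09,"ty":0.142,"tz":0.1,"rx":0,"ry":0,"rz":-1.571},{"gripper":0.03,"tx":0.09,"ty":0.142,"tz":0.12,"rx":0,"ry":0,"rz":-1.571},{"gripper":0.03,"tx":0.09,"ty":0.142,"tz":0.12,"rx":0,"ry":0,"rz":-1.571},{"gripper":0.03,"tx":0.09,"ty":0.142,"tz":0.12,"rx":0,"ry":0,"rz":-1.571},{"gripper":0.03,"tx":0.09,"ty":0.142,"tz":0.12,"rx":0,"ry":0,"rz":-1.571},{"gripper":0.03,"tx":0.09,"ty":0.142,"tz":0.12,"rx":0,"ry":0,"rz":-1.571},{"gripper":0.03,"tx":0.09,"ty":0.142,"tz":0.12,"rx":0,"ry":0,"rz":-1.571},{"gripper":0.03,"tx":0.09,"ty":0.142,"tz":0.12,"rx":0,"ry":0,"rz":-1.571}]'; python3 -c "
from h import *
go(-.162,.061,.119,90)"
```

```text
blue [-0.07257156  0.05256423  0.225     ] foot [-0.06756587 -0.03394976  0.185     ]
pad [-0.24986281  0.10057787  0.114     ] stemS [-0.21584963  0.06130162  0.11      ] sleeve [-0.16213486  0.06110843  0.11      ] blS [-0.22036689 -0.05425186  0.11      ] bsl [-0.21695141 -0.08524598  0.11      ]
time_s: 7.28
tcp_pos: [0.6182, -0.0512, 0.2172]
orientation: [0.029, 1.0, 0.0, -0.002]
force: [-0.4, -0.6, 0.7]
finger_gap: 0.353
gripper_force: 0.0
t [-0.0013  0.0002  0.0982] r [ 0.    -0.003 -0.   ] now rack [-0.163   0.0608  0.2172] F [-0.4 -0.6  0.7] time 7.28 gap 30.2
```

```bash
python3 -m inch '[{"gripper":0.03,"tx":0.001,"ty":0,"tz":0.04,"rx":0,"ry":0,"rz":0},{"gripper":0.03,"tx":0.001,"ty":0,"tz":0.07,"rx":0,"ry":0,"rz":0},{"gripper":0.03,"tx":0.001,"ty":0,"tz":0.09,"rx":0,"ry":0,"rz":0},{"gripper":0.03,"tx":0.001,"ty":0,"tz":0.099,"rx":0,"ry":0,"rz":0},{"gripper":0.02,"tx":0.001,"ty":0,"tz":0.099,"rx":0,"ry":0,"rz":0},{"gripper":0.02,"tx":0.001,"ty":0,"tz":0.099,"rx":0,"ry":0,"rz":0}]'
python3 - <<'E'
from h import *
go(-.165,.061,.119,90)
from rig import arm
s=arm.state();R=Ro.from_quat(s["orientation"]);S=np.array([-.2155,.061])
r=.051
for k in list(range(10,91,10))+[95,98]:
    a=np.radians(k);p=w(S[0]+r*np.cos(a),S[1]-r*np.sin(a),s["tcp_pos"][2])
    print(k,R.inv().apply(p-s["tcp_pos"]).round(4),round(a,3))
E
```

```text
time_s: 8.02
tcp_pos: [0.6186, -0.0512, 0.1207]
orientation: [0.029, 1.0, -0.0, 0.001]
force: [0.3, -0.3, 0.0]
finger_gap: 0.23
gripper_force: 0.0
t [0.0024 0.0002 0.0017] r [-0.     0.001 -0.   ] now rack [-0.1626  0.0608  0.1207] F [ 0.3 -0.3  0. ] time 8.03 gap 19.7
10 [ 0.0027 -0.0087 -0.    ] 0.175
20 [ 0.005  -0.0173 -0.    ] 0.349
30 [ 0.0087 -0.0253 -0.    ] 0.524
40 [ 0.0138 -0.0326 -0.    ] 0.698
50 [ 0.0201 -0.0389 -0.    ] 0.873
60 [ 0.0274 -0.044  -0.    ] 1.047
70 [ 0.0355 -0.0477 -0.    ] 1.222
80 [ 0.0441 -0.05   -0.0001] 1.396
90 [ 0.0529 -0.0508 -0.0001] 1.571
95 [ 0.0574 -0.0506 -0.0001] 1.658
98 [ 0.06   -0.0503 -0.0001] 1.71
```

```bash
python3 -m inch '[{"gripper":0.02,"tx":0.003,"ty":-0.009,"tz":0.002,"rx":0,"ry":0,"rz":0.175},{"gripper":0.02,"tx":0.005,"ty":-0.017,"tz":0.002,"rx":0,"ry":0,"rz":0.349},{"gripper":0.02,"tx":0.009,"ty":-0.025,"tz":0.002,"rx":0,"ry":0,"rz":0.524},{"gripper":0.02,"tx":0.014,"ty":-0.033,"tz":0.002,"rx":0,"ry":0,"rz":0.698},{"gripper":0.02,"tx":0.02,"ty":-0.039,"tz":0.002,"rx":0,"ry":0,"rz":0.873},{"gripper":0.02,"tx":0.027,"ty":-0.044,"tz":0.002,"rx":0,"ry":0,"rz":1.047},{"gripper":0.02,"tx":0.036,"ty":-0.048,"tz":0.002,"rx":0,"ry":0,"rz":1.222},{"gripper":0.02,"tx":0.044,"ty":-0.05,"tz":0.002,"rx":0,"ry":0,"rz":1.396},{"gripper":0.02,"tx":0.053,"ty":-0.051,"tz":0.002,"rx":0,"ry":0,"rz":1.571},{"gripper":0.02,"tx":0.06,"ty":-0.05,"tz":0.002,"rx":0,"ry":0,"rz":1.64},{"gripper":0.02,"tx":0.06,"ty":-0.05,"tz":0.002,"rx":0,"ry":0,"rz":1.64},{"gripper":0.02,"tx":0.06,"ty":-0.05,"tz":0.002,"rx":0,"ry":0,"rz":1.64}]'
python3 - <<'E'
from h import *
go(-.2155,.010,.119,0)
E
```

```text
time_s: 9.52
tcp_pos: [0.5565, -0.0975, 0.1188]
orientation: [0.75, 0.662, 0.001, 0.001]
force: [2.5, 1.2, 2.0]
finger_gap: 0.234
gripper_force: 1.4
t [-0.0005  0.0064 -0.0001] r [ 0.002 -0.    -0.067] now rack [-0.2219  0.0109  0.1188] F [2.5 1.2 2. ] time 9.53 gap 20.0
```

```bash
python3 -m inch '[{"gripper":0.02,"tx":0,"ty":-0.004,"tz":0,"rx":0,"ry":0,"rz":0},{"gripper":0.02,"tx":0,"ty":-0.007,"tz":0,"rx":0,"ry":0,"rz":0},{"gripper":0.02,"tx":0,"ty":-0.007,"tz":0,"rx":0,"ry":0,"rz":0},{"gripper":0.02,"tx":0,"ty":-0.007,"tz":0,"rx":0,"ry":0,"rz":0}]'
python3 - <<'E'
from h import *
go(-.2155,.010,.119,0)
E
```

```text
time_s: 10.02
tcp_pos: [0.5556, -0.0974, 0.1191]
orientation: [0.75, 0.662, 0.004, 0.006]
force: [20.8, -1.2, -11.3]
finger_gap: 0.238
gripper_force: 10.3
t [-0.0005  0.0074  0.0002] r [ 0.014  0.002 -0.066] now rack [-0.2229  0.011   0.1191] F [ 20.8  -1.2 -11.3] time 10.03 gap 20.3
```

```bash
python3 -m inch '[{"gripper":0.03,"tx":0,"ty":0.008,"tz":0,"rx":0,"ry":0,"rz":-0.06},{"gripper":0.03,"tx":0,"ty":0.008,"tz":0,"rx":0,"ry":0,"rz":-0.06},{"gripper":0.03,"tx":0,"ty":0.008,"tz":-0.04,"rx":0,"ry":0,"rz":-0.06},{"gripper":0.03,"tx":0,"ty":0.008,"tz":-0.1,"rx":0,"ry":0,"rz":-0.06},{"gripper":0.03,"tx":-0.05,"ty":-0.03,"tz":-0.16,"rx":0,"ry":0,"rz":-0.06},{"gripper":0.03,"tx":-0.1,"ty":-0.05,"tz":-0.2,"rx":0,"ry":0,"rz":-0.06},{"gripper":0.03,"tx":-0.1,"ty":-0.05,"tz":-0.2,"rx":0,"ry":0,"rz":-0.06}]'
python3 - <<'E'
from h import *
from rig import arm
c=arm.capture("wrist");im=c["image"][:,:,::-1].copy()
d=.160
for n,p in dict(sup=(-.125-d+.07,.06,.11),supg=(-.125-d+.07,.006,.110),bl=(-.125-d+.065,-.055,.11),blg=(-.125-d+.065,-.09,.110),h=(-.175-d,0,.136)).items():
    q=proj(c,w(*p))[0];print(n,q.round(0));cv2.circle(im,tuple(int(v) for v in q),2,(0,0,255),-1)
cv2.imwrite("pics/w2.png",im)
go(-.220,-.093,.12,0)
E
```

```text
time_s: 10.9
tcp_pos: [0.4838, -0.1925, 0.3204]
orientation: [0.732, 0.681, 0.0, 0.001]
force: [-0.1, -0.5, -1.2]
finger_gap: 0.353
gripper_force: 0.0
sup [396.  14.]
supg [393.  76.]
bl [385. 139.]
blg [383. 171.]
h [267.  83.]
t [-0.001   0.0689  0.2021] r [ 0.003  0.002 -0.016] now rack [-0.2896 -0.0904  0.3219] F [ 0.1 -3.2  1. ] time 10.95 gap 29.8
```

View pics/w2.png

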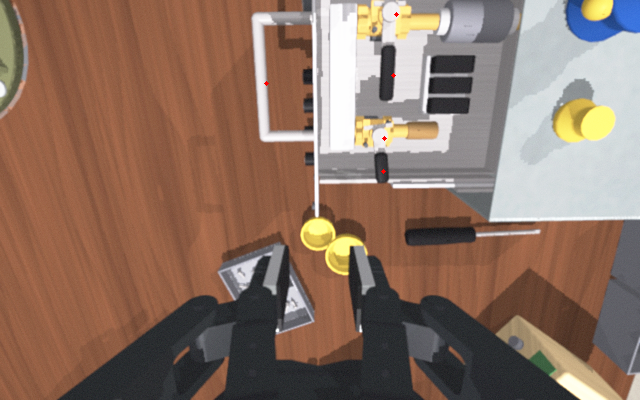

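The supply lever now lies across its pipe, with its sleeve from (389,45) to (387,98). The whole tray sits about 5 px (about 5 mm) further out, so the bleed stem is at (380,138) and its sleeve at (381,168).

```bash
python3 -m inch '[{"gripper":0.03,"tx":-0.003,"ty":0.04,"tz":0.05,"rx":0,"ry":0,"rz":-0.016},{"gripper":0.03,"tx":-0.003,"ty":0.064,"tz":0.1,"rx":0,"ry":0,"rz":-0.016},{"gripper":0.03,"tx":-0.003,"ty":0.064,"tz":0.13,"rx":0,"ry":0,"rz":-0.016},{"gripper":0.03,"tx":-0.003,"ty":0.064,"tz":0.17,"rx":0,"ry":0,"rz":-0.016},{"gripper":0.03,"tx":-0.003,"ty":0.064,"tz":0.195,"rx":0,"ry":0,"rz":-0.016},{"gripper":0.03,"tx":-0.003,"ty":0.064,"tz":0.203,"rx":0,"ry":0,"rz":-0.016},{"gripper":0.02,"tx":-0.003,"ty":0.064,"tz":0.203,"rx":0,"ry":0,"rz":-0.016},{"gripper":0.02,"tx":-0.003,"ty":0.064,"tz":0.203,"rx":0,"ry":0,"rz":-0.016},{"gripper":0.02,"tx":-0.003,"ty":0.064,"tz":0.203,"rx":0,"ry":0,"rz":-0.016}]'
python3 - <<'E'
from h import *
go(-.2245,-.0945,.119,0)
from rig import arm
s=arm.state();R=Ro.from_quat(s["orientation"]);S=np.array([-.2245,-.0545])
r=.039
for k in list(range(10,91,10))+[98,104]:
    a=np.radians(k);p=w(S[0]+r*np.sin(a),S[1]-r*np.cos(a),.119)
    print(k,R.inv().apply(p-s["tcp_pos"]).round(3),round(a,3))
E
```

```text
time_s: 12.08
tcp_pos: [0.5502, -0.1971, 0.116]
orientation: [0.725, 0.689, 0.0, 0.001]
force: [0.3, -0.6, -0.3]
finger_gap: 0.234
gripper_force: 0.0
t [-0.0056 -0.0021 -0.003 ] r [0.002 0.    0.007] now rack [-0.2225 -0.0888  0.116 ] F [ 0.3 -0.6 -0.3] time 12.07 gap 20.0
10 [-0.004  0.005 -0.003] 0.175
20 [-0.002  0.011 -0.003] 0.349
30 [ 0.     0.017 -0.003] 0.524
40 [ 0.004  0.023 -0.003] 0.698
50 [ 0.009  0.028 -0.003] 0.873
60 [ 0.015  0.032 -0.003] 1.047
70 [ 0.021  0.035 -0.003] 1.222
80 [ 0.027  0.037 -0.003] 1.396
90 [ 0.034  0.037 -0.003] 1.571
98 [ 0.04   0.037 -0.003] 1.71
104 [ 0.044  0.036 -0.003] 1.815
```

```bash
python3 -m inch '[{"gripper":0.02,"tx":-0.004,"ty":0.005,"tz":-0.002,"rx":0,"ry":0,"rz":-0.175},{"gripper":0.02,"tx":-0.002,"ty":0.011,"tz":-0.002,"rx":0,"ry":0,"rz":-0.349},{"gripper":0.02,"tx":0,"ty":0.017,"tz":-0.002,"rx":0,"ry":0,"rz":-0.524},{"gripper":0.02,"tx":0.004,"ty":0.023,"tz":-0.002,"rx":0,"ry":0,"rz":-0.698},{"gripper":0.02,"tx":0.009,"ty":0.028,"tz":-0.002,"rx":0,"ry":0,"rz":-0.873},{"gripper":0.02,"tx":0.015,"ty":0.032,"tz":-0.002,"rx":0,"ry":0,"rz":-1.047},{"gripper":0.02,"tx":0.021,"ty":0.035,"tz":-0.002,"rx":0,"ry":0,"rz":-1.222},{"gripper":0.02,"tx":0.027,"ty":0.037,"tz":-0.002,"rx":0,"ry":0,"rz":-1.396},{"gripper":0.02,"tx":0.034,"ty":0.037,"tz":-0.002,"rx":0,"ry":0,"rz":-1.571},{"gripper":0.02,"tx":0.04,"ty":0.037,"tz":-0.002,"rx":0,"ry":0,"rz":-1.64},{"gripper":0.02,"tx":0.045,"ty":0.037,"tz":-0.002,"rx":0,"ry":0,"rz":-1.64},{"gripper":0.02,"tx":0.045,"ty":0.037,"tz":-0.002,"rx":0,"ry":0,"rz":-1.64}]'
python3 - <<'E'
from h import *
go(-.1855,-.0545,.119,90)
E
```

```text
time_s: 13.58
tcp_pos: [0.5892, -0.1593, 0.118]
orientation: [-0.007, 1.0, -0.003, 0.001]
force: [1.1, -13.2, -1.1]
finger_gap: 0.235
gripper_force: 5.9
t [ 0.0002 -0.0057 -0.001 ] r [-0.007  0.002  0.071] now rack [-0.1857 -0.0488  0.118 ] F [  1.1 -13.2  -1.1] time 13.57 gap 20.1
```

```bash
python3 -m inch '[{"gripper":0.03,"tx":0,"ty":-0.006,"tz":0,"rx":0,"ry":0,"rz":0.07},{"gripper":0.03,"tx":0,"ty":-0.006,"tz":0,"rx":0,"ry":0,"rz":0.07},{"gripper":0.03,"tx":0,"ty":-0.006,"tz":-0.04,"rx":0,"ry":0,"rz":0.07},{"gripper":0.0,"tx":0.03,"ty":0.03,"tz":-0.1,"rx":0,"ry":0,"rz":0.07},{"gripper":0.0,"tx":0.04,"ty":0.09,"tz":-0.11,"rx":0,"ry":0,"rz":0.07},{"gripper":0.0,"tx":0.04,"ty":0.13,"tz":-0.11,"rx":0,"ry":0,"rz":0.07},{"gripper":0.0,"tx":0.04,"ty":0.13,"tz":-0.11,"rx":0,"ry":0,"rz":0.07},{"gripper":0.0,"tx":0.04,"ty":0.13,"tz":-0.11,"rx":0,"ry":0,"rz":0.07}]'
python3 - <<'E'
from h import *
from rig import arm
c=arm.capture("wrist");im=c["image"][:,:,::-1].copy()
d=.160
for n,p in dict(sup=(-.215,.06,.11),supg=(-.215,.006,.110),bl=(-.22,-.055,.11),blg=(-.184,-.055,.110),pad=(-.254,.1006,.114),padL=(-.254,.1126,.114)).items():
    q=proj(c,w(*p))[0];print(n,q.round(0));cv2.circle(im,tuple(int(v) for v in q),2,(0,0,255),-1)
cv2.imwrite("pics/w3.png",im)
import pickle;pickle.dump(c,open("w3.pkl","wb"))
go(-.254,.1,.15,90)
E
```

```text
time_s: 14.58
tcp_pos: [0.5466, -0.0247, 0.2271]
orientation: [0.025, 1.0, -0.0, 0.0]
force: [0.4, -0.8, 0.6]
finger_gap: -0.001
gripper_force: 0.0
sup [291. 225.]
supg [224. 224.]
bl [149. 218.]
blg [156. 257.]
pad [342. 180.]
padL [358. 180.]
t [0.0179 0.0179 0.0769] r [-0.001 -0.     0.006] now rack [-0.236   0.0823  0.2269] F [-0.3  0.9  1. ] time 14.62 gap -0.1
```

View pics/w3.png

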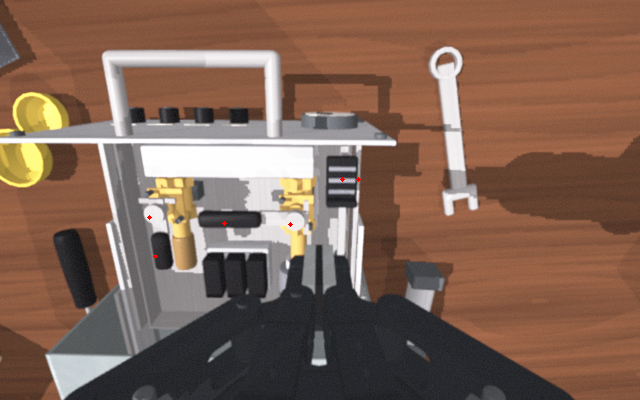

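The pad sits at (327–358, 156–207), centred at (342,181), and the lip is at the bottom. Both levers are as wanted: supply across its pipe, bleed along its pipe.

```bash
python3 -m inch '[{"gripper":0.0,"tx":0.022,"ty":0.018,"tz":0.03,"rx":0,"ry":0,"rz":0},{"gripper":0.0,"tx":0.022,"ty":0.018,"tz":0.07,"rx":0,"ry":0,"rz":0},{"gripper":0.0,"tx":0.022,"ty":0.018,"tz":0.085,"rx":0,"ry":0,"rz":0},{"gripper":0.0,"tx":0.022,"ty":0.018,"tz":0.092,"rx":0,"ry":0,"rz":0},{"gripper":0.0,"tx":0.022,"ty":0.018,"tz":0.1,"rx":0,"ry":0,"rz":0},{"gripper":0.0,"tx":0.022,"ty":0.018,"tz":0.101,"rx":0,"ry":0,"rz":0},{"gripper":0.0,"tx":0.022,"ty":0.018,"tz":0.101,"rx":0,"ry":0,"rz":0}]'
python3 - <<'E'
from h import *
go(-.258,.1,.129,90)
E
```

```text
time_s: 15.5
tcp_pos: [0.5289, -0.0066, 0.129]
orientation: [0.027, 1.0, -0.0, 0.004]
force: [-0.4, -3.7, 16.2]
finger_gap: 0.001
gripper_force: 8.0
t [ 0.0033 -0.0001 -0.0001] r [-0.001  0.008  0.005] now rack [-0.2547  0.1001  0.129 ] F [-0.4 -3.7 16.2] time 15.5 gap 0.1
```

```bash
python3 -m inch '[{"gripper":0.0,"tx":-0.01,"ty":0,"tz":0,"rx":0,"ry":0,"rz":0},{"gripper":0.0,"tx":-0.02,"ty":0,"tz":0,"rx":0,"ry":0,"rz":0},{"gripper":0.0,"tx":-0.03,"ty":0,"tz":0,"rx":0,"ry":0,"rz":0},{"gripper":0.0,"tx":-0.04,"ty":0,"tz":0,"rx":0,"ry":0,"rz":0},{"gripper":0.0,"tx":-0.05,"ty":0,"tz":0,"rx":0,"ry":0,"rz":0},{"gripper":0.0,"tx":-0.05,"ty":0,"tz":0,"rx":0,"ry":0,"rz":0}]'
python3 - <<'E'
from h import *
go(-.258,.1,.129,90)
E
```

```text
time_s: 16.25
tcp_pos: [0.5797, -0.0097, 0.129]
orientation: [0.027, 1.0, -0.001, 0.005]
force: [1.5, -3.8, 12.5]
finger_gap: -0.003
gripper_force: 6.2
t [ 0.0542  0.0003 -0.0005] r [-0.001  0.009  0.005] now rack [-0.2038  0.1     0.129 ] F [ 1.5 -3.8 12.5] time 16.25 gap -0.3
```

```bash
python3 -m inch '[{"gripper":0.0,"tx":0,"ty":0,"tz":-0.05,"rx":0,"ry":0,"rz":0},{"gripper":0.0,"tx":0.02,"ty":0,"tz":-0.11,"rx":0,"ry":0,"rz":0},{"gripper":0.04,"tx":0.05,"ty":-0.03,"tz":-0.16,"rx":0,"ry":0,"rz":0.18},{"gripper":0.04,"tx":0.09,"ty":-0.1,"tz":-0.18,"rx":0,"ry":0,"rz":1.576},{"gripper":0.04,"tx":0.09,"ty":-0.1,"tz":-0.18,"rx":0,"ry":0,"rz":1.576},{"gripper":0.04,"tx":0.09,"ty":-0.13,"tz":-0.18,"rx":0,"ry":0,"rz":1.576},{"gripper":0.04,"tx":0.09,"ty":-0.13,"tz":-0.18,"rx":0,"ry":0,"rz":1.576},{"gripper":0.04,"tx":0.09,"ty":-0.13,"tz":-0.18,"rx":0,"ry":0,"rz":1.576},{"gripper":0.04,"tx":0.09,"ty":-0.13,"tz":-0.18,"rx":0,"ry":0,"rz":1.576},{"gripper":0.04,"tx":0.09,"ty":-0.13,"tz":-0.18,"rx":0,"ry":0,"rz":1.576},{"gripper":0.04,"tx":0.09,"ty":-0.13,"tz":-0.18,"rx":0,"ry":0,"rz":1.576},{"gripper":0.04,"tx":0.09,"ty":-0.13,"tz":-0.18,"rx":0,"ry":0,"rz":1.576}]'
python3 - <<'E'
from h import *
from rig import arm
c=arm.capture("wrist");im=c["image"][:,:,::-1].copy()
for x in(-.335,-.32,-.3,-.29,-.28): print(x,proj(c,w(x,0,.136)).round(0))
cv2.imwrite("pics/w4.png",im)
import pickle;pickle.dump(c,open("w4.pkl","wb"))
go(-.294,0,.139,0)
E
```

```text
time_s: 17.75
tcp_pos: [0.4794, -0.1334, 0.3067]
orientation: [0.727, 0.687, 0.0, 0.001]
force: [0.2, 0.8, -0.6]
finger_gap: 0.471
gripper_force: 0.0
-0.335 [[278. 150.]]
-0.32 [[294. 150.]]
-0.3 [[316. 150.]]
-0.29 [[326. 150.]]
-0.28 [[337. 150.]]
t [0.0293 0.0028 0.1675] r [0.001 0.    0.003] now rack [-0.2969 -0.0293  0.3065] F [-0.3 -0.2 -0.7] time 17.8 gap 40.1
```

View pics/w4.png

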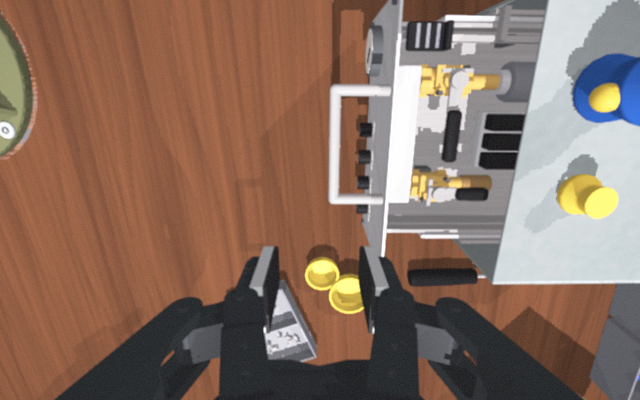

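The handle bar is at column 336, which puts it at rack x ≈ -0.281. The tray is off its lock at about 106 mm open, and both valves are as set.

```bash
python3 -m inch '[{"gripper":0.04,"tx":0.03,"ty":0.016,"tz":0.03,"rx":0,"ry":0,"rz":0},{"gripper":0.04,"tx":0.03,"ty":0.016,"tz":0.07,"rx":0,"ry":0,"rz":0},{"gripper":0.04,"tx":0.03,"ty":0.016,"tz":0.12,"rx":0,"ry":0,"rz":0},{"gripper":0.04,"tx":0.03,"ty":0.016,"tz":0.155,"rx":0,"ry":0,"rz":0},{"gripper":0.04,"tx":0.03,"ty":0.016,"tz":0.166,"rx":0,"ry":0,"rz":0},{"gripper":0.0,"tx":0.03,"ty":0.016,"tz":0.166,"rx":0,"ry":0,"rz":0},{"gripper":0.0,"tx":0.03,"ty":0.016,"tz":0.166,"rx":0,"ry":0,"rz":0},{"gripper":0.0,"tx":0.03,"ty":0.016,"tz":0.166,"rx":0,"ry":0,"rz":0},{"gripper":0.0,"tx":0.03,"ty":0.016,"tz":0.166,"rx":0,"ry":0,"rz":0}]'
python3 - <<'E'
from h import *
go(-.1746,0.001,.139,0)
E
```

```text
time_s: 18.92
tcp_pos: [0.4972, -0.1044, 0.1411]
orientation: [0.727, 0.687, 0.001, 0.001]
force: [-2.0, -0.9, 5.5]
finger_gap: 0.089
gripper_force: 59.1
t [0.0003 0.1061 0.0024] r [0.002 0.    0.001] now rack [-0.2807  0.0006  0.1411] F [-2.  -0.9  5.5] time 18.93 gap 7.6
```

```bash
python3 -m inch '[{"gripper":0,"tx":0,"ty":0.02,"tz":0,"rx":0,"ry":0,"rz":0},{"gripper":0,"tx":0,"ty":0.04,"tz":0,"rx":0,"ry":0,"rz":0},{"gripper":0,"tx":0,"ty":0.06,"tz":0,"rx":0,"ry":0,"rz":0},{"gripper":0,"tx":0,"ty":0.08,"tz":0,"rx":0,"ry":0,"rz":0},{"gripper":0,"tx":0,"ty":0.095,"tz":0,"rx":0,"ry":0,"rz":0},{"gripper":0,"tx":0,"ty":0.104,"tz":0,"rx":0,"ry":0,"rz":0},{"gripper":0,"tx":0,"ty":0.109,"tz":0,"rx":0,"ry":0,"rz":0},{"gripper":0,"tx":0,"ty":0.111,"tz":0,"rx":0,"ry":0,"rz":0},{"gripper":0,"tx":0,"ty":0.111,"tz":0,"rx":0,"ry":0,"rz":0},{"gripper":0,"tx":0,"ty":0.111,"tz":0,"rx":0,"ry":0,"rz":0}]'
python3 - <<'E'
from h import *
go(-.1746,0.001,.139,0)
E
```

```text
time_s: 20.18
tcp_pos: [0.6035, -0.1109, 0.1411]
orientation: [0.727, 0.686, -0.002, -0.003]
force: [-15.9, 0.4, 18.2]
finger_gap: 0.093
gripper_force: 61.0
t [ 0.0007 -0.0004  0.0021] r [-0.007 -0.     0.   ] now rack [-0.1742  0.0003  0.1411] F [-15.9   0.4  18.2] time 20.18 gap 8.0
```

```bash
python3 -m inch '[{"gripper":0,"tx":0,"ty":-0.003,"tz":0,"rx":0,"ry":0,"rz":0},{"gripper":0.04,"tx":0,"ty":-0.003,"tz":0,"rx":0,"ry":0,"rz":0},{"gripper":0.04,"tx":0,"ty":-0.003,"tz":0,"rx":0,"ry":0,"rz":0},{"gripper":0.04,"tx":0,"ty":-0.003,"tz":0,"rx":0,"ry":0,"rz":0},{"gripper":0.04,"tx":0,"ty":-0.003,"tz":-0.05,"rx":0,"ry":0,"rz":0},{"gripper":0.04,"tx":0,"ty":-0.003,"tz":-0.11,"rx":0,"ry":0,"rz":0},{"gripper":0.04,"tx":0,"ty":-0.06,"tz":-0.16,"rx":0,"ry":0,"rz":0},{"gripper":0.04,"tx":0,"ty":-0.08,"tz":-0.16,"rx":0,"ry":0,"rz":0},{"gripper":0.04,"tx":0,"ty":-0.08,"tz":-0.16,"rx":0,"ry":0,"rz":0},{"gripper":0.04,"tx":0,"ty":-0.08,"tz":-0.16,"rx":0,"ry":0,"rz":0}]'
python3 - <<'E'
from h import *
from rig import arm
c=arm.capture("wrist");im=c["image"][:,:,::-1].copy()
for y in(-.05,0,.05):
    q=proj(c,w(-.1746,y,.136))[0];print(q.round(0));cv2.circle(im,tuple(int(v) for v in q),1,(0,0,255),-1)
cv2.imwrite("pics/w5.png",im)
E
```

```text
time_s: 21.42
tcp_pos: [0.5282, -0.1057, 0.2998]
orientation: [0.727, 0.687, 0.0, 0.0]
force: [0.2, -0.2, 0.2]
finger_gap: 0.472
gripper_force: 0.0
[396. 233.]
[400. 184.]
[404. 130.]
```

View pics/w5.png

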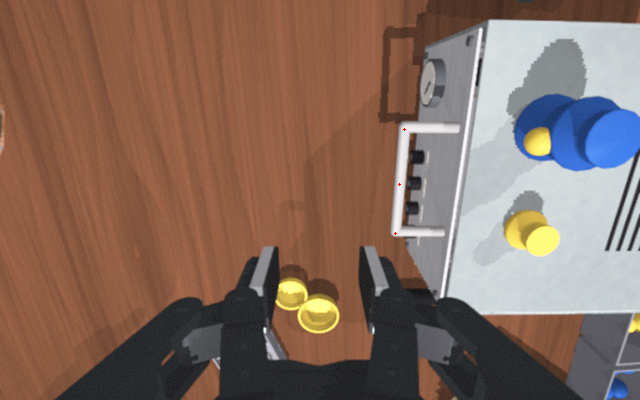

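The bar lies exactly on the predicted home line, columns 396–404, and the toys have not moved. The tray's total travel between stops was 165 mm.

```bash
python3 -c "
from rig import arm
print(arm.finish_job())"
```

```text
the job is handed in; nothing more can be done
None
```

The shutdown is done and handed in at about 21.5 s on the robot's clock: supply valve shut, then bleed valve opened, tray slid fully home and let go. In the last camera views both levers were as set and the toys on the case had not moved; the judge's verdict was not shown.

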